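# Pack the fittings tray and return it reversed in its sleeve

### The job

Slide the white fittings tray out of its clear sleeve, turn it end for end, and stand every loose fitting on the table (jar, tin, chrome corner brackets, carton: as many as there are) upright in a row in it. Then slide the tray back in through the same mouth, fully home against the back stop, so that its green end now shows at the mouth instead of the orange one. Leave the hammer and the spirit level where they are, let go, and leave the packed tray at rest.

Things in the scene. Friction and masses are not known exactly. Their poses are not given: they have to be found in the camera images.
- sleeve: Fixed matchbox-like tunnel of clear plastic, blue trim; no floor: the tray slides on the table. Origin: middle of the open mouth, on the table. Its x axis runs level from the mouth inwards. Inside 57 mm wide (y), 52 high; top at 59. The first 16 mm flare to 68 mm wide inside, 78 outside (65 behind).
- tray: White open tray, about 300 g, starts in the sleeve, orange end at the mouth, its x along the sleeve's x. Origin: centre of underside. Box part 190 (x) x 52 (y) x 16 mm high, walls and floor 3 (inside 184 x 46). Each end wall has an upright grip fin at its middle: 14 mm thick (y), 38 high, spanning 95 to 125 mm from the origin along x; +x fin and end are green, -x orange.
- green_tip (a point): Middle of the outer face of the green fin, at (125, 0, 19) mm in the tray frame.
- orange_tip (a point): Middle of the outer face of the orange fin, at (-125, 0, 19) mm in the tray frame.
- stop (a point): Inner face of the sleeve's blue closed back, at (220, 0, 19) mm in the sleeve frame. Fully home, the inner fin touches it, the tray origin is 95 mm inside the mouth, its box end is flush with the mouth and the outer fin sticks out.
- jar: Black plastic twist-cap jar of cam bolts with a paper label band, 40 mm diameter, 44 mm high, about 110 g, standing upright (cap up). Origin: centre of its underside. It may be absent in a run (then None).
- bracket_a: Chrome corner bracket, an open box-like angle standing on its base: 28 (x) x 40 (y) x 44 mm high, 130 g. Origin: centre of its underside. Two 4 mm cheeks form the outer faces at y = +-20 mm (pinch across y); back plate at -x, open to +x and above; above 24 mm the cheeks reach only from x = -14 to +7 mm. It may be absent in a run (then None).
- bracket_b: Second chrome corner bracket, the same as bracket_a. It may be absent in a run (then None).
- carton: Small brown cardboard carton of dowels with a blue band, rigid, 32 mm (x) x 40 mm (y) x 44 mm high, about 90 g. Origin: centre of its underside. Like the brackets it goes in with its y across the tray; all five fittings in a row use 164 of the tray's 184 mm. It may be absent in a run (then None).
- tin: Small round brass-coloured tin of screws with a white band and red lid, 36 mm diameter, 44 mm high, about 100 g, standing upright (lid up). Origin: centre of its underside. It may be absent in a run (then None).
- hammer: Green hammer lying on the table, about 250 mm long and 45 mm high, head 90 mm wide, a bystander. Origin: underside, 77 mm along its x axis short of the head's far side; the head is towards +x.
- level: Steel spirit level standing on edge, 22 (x) x 300 (y) x 48 mm high, a bystander. Origin: centre of its underside.
- organiser: Fixed grey stacking organiser with three clear drawers, 160 x 140 x 135 mm high, a bystander. Origin: centre of its underside.
Not all that is in view belongs to the job. What is shaped like the bracket_a but purple is not meant.

How it is judged (in metres and radians):
On the way, in this order (a step that is already met when the one before it is completed fails the run):
1. the tray has been drawn right out of the sleeve, both fins clear of the mouth (x of each of green_tip, orange_tip in the frame of sleeve below -0.002 m), for 0.1 s.
2. the tray lies or is held outside before the mouth, turned end for end (orange end towards the sleeve) (x of sleeve in the frame of tray below -0.08 m and angle between the x axis of tray and the x axis of sleeve, either way round below 0.4 rad), for 0.1 s.
At the end, for the whole second after the job is handed in: The tray is in the sleeve with the green end at the mouth, within 7 mm of fully home, flat on the table and at rest; every fitting present stands upright (within 0.15 rad) on the tray's floor between its walls (x of tray in the frame of sleeve between 0.088 and 0.102 m and x of green_tip in the frame of sleeve below -0.01 m and height (world z) of tray below 0.006 m and angle between the x axis of tray and the x axis of sleeve, either way round below 0.08 rad and linear speed of tray below 0.02 m/s and x of jar in the frame of tray between -0.092 and 0.092 m and y of jar in the frame of tray between -0.018 and 0.018 m and z of jar in the frame of tray between -0.002 and 0.009 m and angle between each of jar, bracket_a, bracket_b, carton, tin's own z axis and vertical below 0.15 rad and linear speed of each of jar, bracket_a, bracket_b, carton, tin below 0.03 m/s and x of bracket_a in the frame of tray between -0.092 and 0.092 m and y of bracket_a in the frame of tray between -0.018 and 0.018 m and z of bracket_a in the frame of tray between -0.002 and 0.009 m and x of bracket_b in the frame of tray between -0.092 and 0.092 m and y of bracket_b in the frame of tray between -0.018 and 0.018 m and z of bracket_b in the frame of tray between -0.002 and 0.009 m and x of carton in the frame of tray between -0.092 and 0.092 m and y of carton in the frame of tray between -0.018 and 0.018 m and z of carton in the frame of tray between -0.002 and 0.009 m and x of tin in the frame of tray between -0.092 and 0.092 m and y of tin in the frame of tray between -0.018 and 0.018 m and z of tin in the frame of tray between -0.002 and 0.009 m); the robot touches nothing.
It fails at once if hammer shoved more than 3 cm from its place (distance of hammer from where it was at the start of the episode above 0.03 m).
It fails at once if level shoved more than 3 cm from its place (distance of level from where it was at the start of the episode above 0.03 m).
Of jar, bracket_a, bracket_b, carton, tin only 3 to 5 are there at a start; the rules pass over those that are not, and their reading is None.
At some moment in a run one of jar, bracket_a, bracket_b, carton, tin may be knocked a few centimetres aside while the robot is not near it.
Once in a run the grip may slacken for a moment while it holds something.
It also fails if it takes over 200 s, if anything falls off the work surface, if the arm or the gripper's body presses on something with over 40 N, if the wrist force passes 120 N, or if a joint passes its speed limit or range.

### The arm

A 6-joint arm with a two-finger parallel gripper is mounted at the origin on the work surface. World frame = base frame: x ahead of the robot, y to its left, z up, the work surface at z = 0. Lengths are in mm, angles in degrees, forces in N, time in s.
With the tool pointing down it reaches from about 300 to 850 mm from the base axis. Payload 4.2 kg.
Tool frame: the origin (TCP) lies midway between the tips of the shut fingers; the grasp point (between the pads) lies 19 mm behind it (env.grip_depth is the distance from the TCP to the grasp point, in mm); z points along the fingers, y is the line along which they close (so a half turn about z gives the same grasp; the last joint's range is limited). The gripper opens to 91 mm and grips with 3 to 60 N. Pads are 32 mm wide; open, the fingers measure 118 mm over their backs; the gripper's body (76 mm by 178 mm) begins 60 mm behind the grasp point.
Start: joints at [70.818, 18.312, 89.639, -0, 72.044, -1.146], TCP at [178.038, 546.759, 213.976] pointing down, gripper open.
Joint ranges: [-177.97, 177.97], [-48.28, 115.42], [12.27, 149.76], [-77.06, 257.06], [2.81, 150.46], [-146.56, 146.56]. Speed limits (degrees/s): [147.25, 147.25, 180, 180, 180, 180].

### API

Orientations are given as [roll, pitch, yaw] about the fixed x, y, z axes, in that order (R = Rz(yaw) Ry(pitch) Rx(roll)).
In Python, from workcell import env, eyes gives the robot as it stands.
- The arm moves only by the tool send_rows, never from a script. Its argument "motion" is a list of rows, each a list of 7 numbers: the shift along the world's x, y, z normalised to -1 to 1, where 1 is 0.5 m, then the turn, a rotation vector about the world's x, y, z normalised to -1 to 1, where 1 is 60 degrees, then the opening, from -1 (shut) to 1 (fully open). A call has 1 to 20 rows; each row is the pose to reach, as a shift and turn from the pose commanded when the call began; what a row does not reach only later rows make up. A row lasts 1/8 s, in which the tool goes at most 62.5 mm and 10.7 degrees, less where a joint would pass 70% of its speed; a pose out of reach is approached as far as the arm can. A call with a number of a shift or a turn outside -1 to 1 is refused whole. A call with a gripper value outside its range is refused whole. The fingers move at their own pace and stop on an object; "squeeze" is the grip in N (left out, the last holds). Time passes only in rows, so rows that repeat a pose let the fingers close. It gives the time, the measured TCP pose, the force, the opening and the grip force at its end, in the units of the state.
- env.state(): the state, without advancing time (a new reading comes with each control period).
- eyes.grab_frame(name): name is "side" or "top" or "wrist"; returns a dict with "pixels" (420x560x3 uint8, red, green, blue), "depth" (420x560 float32, mm along the optical axis (not along the pixel's ray), 0 where there is no reading), "fx", "fy", "cx", "cy" (pixels), "R" (3x3) and "t" (3): a world point X has camera coordinates R X + t; the wrist camera has in their place "T_tool_cam" (4x4, takes a point from camera to tool coordinates, whose origin is the TCP and whose axes are the flange's). Camera axes: x right, y down, z forward; pixel columns grow to the right and rows downward; lengths in mm; the calibration is good to about 2 mm. A picture is of the moment at which its call begins: read the wrist's pose just before it.
- env.job_done(): hands the job in; it is judged then, once.
The state is a dict: "time_s": time; "qpos": joint angles; "qvel": joint speeds; "effort": joint torques, N m; "ee_pos": TCP position; "ee_rot": TCP orientation; "force": force on the tool from outside, world axes, zero at the start; "torque": the same for the moment, N m; "gripper_width": finger opening in mm; "gripper_force": force on a finger pad.
Only numpy, scipy, OpenCV 4.12 (cv2) and the standard library are available. Lean on these libraries where they do the work, as an engineer would, in place of code of your own. Each camera call takes 0.05 s, during which the arm holds its last target. There are 200 camera calls.

## Working session

There is one attempt and no reset: what is moved stays moved. The work goes in short steps, Python scripts to look and compute and a tool call to move; the robot and the scene stay as the last step left them, time stands still between calls to the robot, and variables do not carry over. Pictures are saved under pics/ and viewed, at most 14 in all, crops included, and the job is handed in when it is done.

Besides the shell and the picture viewer there is one more tool, called after "Request:" by a JSON object that holds its "method" and its "body", one argument or row to a line. send_rows: Moves the arm, as the interface text tells. Its arguments: {"type":"object","properties":{"motion":{"type":"array"},"squeeze":{"type":"number"}},"required":["motion"]}

```bash
ls; mkdir -p pics; cat > h.py <<'E'
import numpy as np, cv2
from workcell import env, eyes
def grab(n):
    s=env.state(); f=eyes.grab_frame(n); f['state']=s; return f
def save(f,name,crop=None,scale=1):
    im=f['pixels'][:,:,::-1]
    if crop: x0,y0,x1,y1=crop; im=im[y0:y1,x0:x1]
    cv2.imwrite('pics/'+name+'.png',cv2.resize(im,None,fx=scale,fy=scale,interpolation=cv2.INTER_CUBIC))
def cam(f):
    """R,t world->cam"""
    if 'R' in f: return np.array(f['R']),np.array(f['t'])
    from scipy.spatial.transform import Rotation as Ro
    s=f['state']; T=np.eye(4); T[:3,:3]=Ro.from_euler('xyz',s['ee_rot'],degrees=True).as_matrix(); T[:3,3]=s['ee_pos']
    W=np.linalg.inv(T@np.array(f['T_tool_cam'])); return W[:3,:3],W[:3,3]
def cloud(f):
    R,t=cam(f); d=f['depth']; v,u=np.mgrid[:d.shape[0],:d.shape[1]]
    c=np.stack([(u-f['cx'])/f['fx']*d,(v-f['cy'])/f['fy']*d,d],-1)
    P=(c-t)@R; P[d<=0]=np.nan; return P
def atz(f,u,v,z):
    R,t=cam(f); r=np.array([(u-f['cx'])/f['fx'],(v-f['cy'])/f['fy'],1])@R; o=-t@R
    return o+r*(z-o[2])/r[2]
E
python3 - <<'E'
from h import *
print(env.state())
for n in ('top','side'):
    f=grab(n); save(f,n+'0',scale=1.4); R,t=cam(f); print(n,-t@R,R[2],f['fx'])
    np.savez('/tmp/'+n+'0.npz',**{k:f[k] for k in('pixels','depth','fx','fy','cx','cy','R','t')})
E
```

```text
pics
{'time_s': 0.0, 'qpos': array([ 7.08188573e+01,  1.83523496e+01,  8.97071986e+01,  9.16547304e-04,
        7.20427096e+01, -1.14722834e+00]), 'qvel': array([-0.02031008, -0.04004246, -0.1065981 ,  0.01744112,  0.0088139 ,
        0.02319937]), 'effort': array([-9.57122757e-04, -4.12472034e+01, -2.31964356e+01,  7.26124342e-02,
        4.59358364e-02, -1.56199767e-04]), 'ee_pos': array([177.8492448 , 546.27240116, 213.10780212]), 'ee_rot': array([-1.79897780e+02, -2.91858055e-03,  1.61965800e+02]), 'force': array([ 0.07780611,  0.10170589, -0.68027173]), 'torque': array([-0.01998922, -0.00195746,  0.02653181]), 'gripper_force': 0.0, 'gripper_width': 91.15181025263061}
top [ 495.60169631    4.71857594 1578.45868151] [ 0.07461665  0.02454259 -0.99691024] 509.77888703504067
side [  -53.1444087  -1040.2533993    813.47708325] [ 0.45317704  0.71717915 -0.52941915] 489.8302184873431
```

View pics/top0.png

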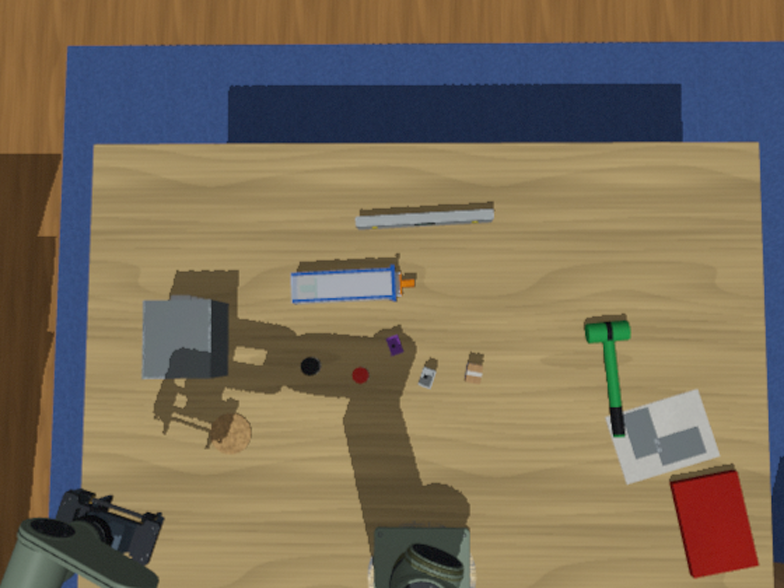

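View pics/side0.png

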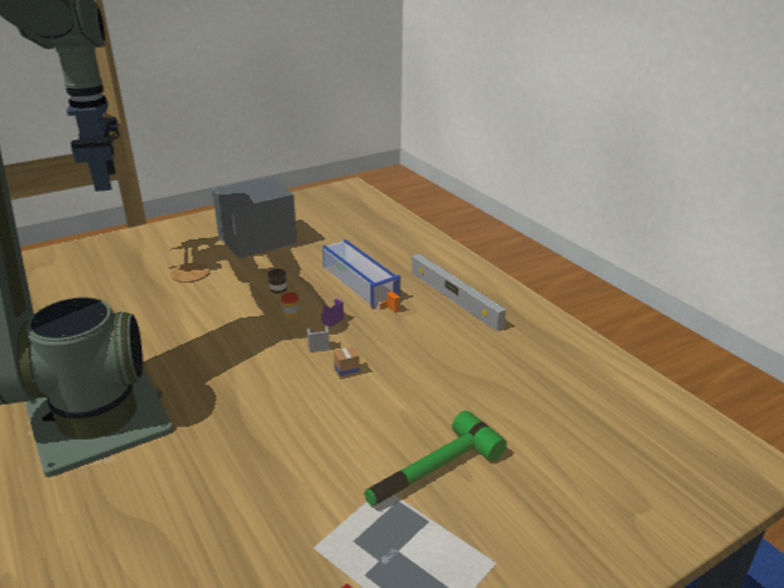

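Top view, in its 784x588 pixels: the jar (black) is at (310,366), the tin (red lid) at (360,375) and the chrome bracket at (428,374). The carton is at (474,372), the purple look-alike at (394,345), and the sleeve mouth with its orange fin at (400,284). The level is at (425,217) and the hammer at (610,370).

```bash
python3 - <<'E'
from h import *
f=dict(np.load('/tmp/top0.npz'))
save(f,'crop0',(195,135,365,290),4.4)
for n,u,v,z in [('jar',310,366,44),('tin',360,375,44),('purple',394,345,44),('br',428,374,40),('carton',474,372,44),('mouthfar',396,268,59),('mouthnear',398,301,59),('backfar',293,273,59),('backnear',293,303,59),('fin',413,283,38),('levelL',357,220,48),('levelR',493,213,48),('hamhead',608,331,45),('hamend',619,435,20),('orgfr',212,378,135),('orgtopright',212,300,135)]:
    print(n,atz(f,u/1.4,v/1.4,z).round())
E
```

```text
jar [450. 240.  44.]
tin [431. 132.  44.]
purple [495.  59.  44.]
br [434. -14.  40.]
carton [ 438. -112.   44.]
mouthfar [660.  55.  59.]
mouthnear [589.  51.  59.]
backfar [649. 277.  59.]
backnear [584. 276.  59.]
fin [629.  19.  38.]
levelL [765. 141.  48.]
levelR [ 781. -154.   48.]
hamhead [ 527. -397.   45.]
hamend [ 305. -423.   20.]
orgfr [427. 424. 135.]
orgtopright [585. 428. 135.]
```

View pics/crop0.png

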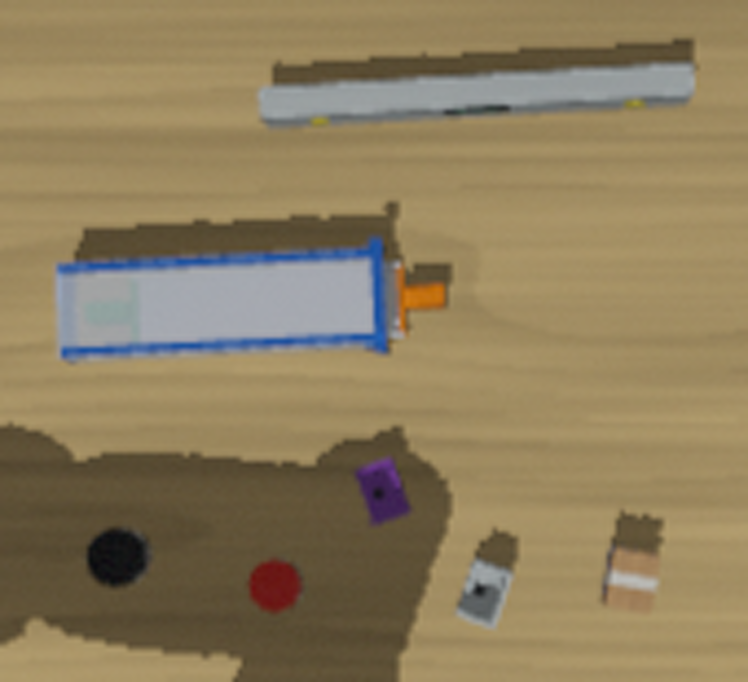

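The loose fittings are the jar, the tin, one chrome bracket and the carton. The purple bracket-shaped piece is the decoy and is left alone. I'll move the arm over the sleeve mouth.

Request:
{"method": "send_rows", "body": {
  "motion": [
    [0.4, -0.55, 0.172, 0, 0, -0.6, 1],
    [0.4, -0.55, 0.172, 0, 0, -0.6, 1],
    [0.4, -0.55, 0.172, 0, 0, -0.6, 1],
    [0.4, -0.55, 0.172, 0, 0, -0.6, 1],
    [0.4, -0.55, 0.172, 0, 0, -0.6, 1],
    [0.4, -0.55, 0.172, 0, 0, -0.6, 1],
    [0.4, -0.55, 0.172, 0, 0, -0.6, 1]
  ]
}}

```text
time_s: 0.98
ee_pos: [379.3, 270.1, 300.4]
ee_rot: [179.9, 0.0, 125.7]
force: [-0.2, -0.2, -0.5]
gripper_width: 91.0
gripper_force: 0.0
```

Request:
{"method": "send_rows", "body": {
  "motion": [
    [0.36, -0.54, 0, 0, 0, -0.566, 1],
    [0.36, -0.54, 0, 0, 0, -0.566, 1],
    [0.36, -0.54, 0, 0, 0, -0.566, 1],
    [0.36, -0.54, 0, 0, 0, -0.566, 1],
    [0.36, -0.54, 0, 0, 0, -0.566, 1],
    [0.36, -0.54, 0, 0, 0, -0.566, 1],
    [0.36, -0.54, 0, 0, 0, -0.566, 1],
    [0.36, -0.54, 0, 0, 0, -0.566, 1]
  ]
}}

```text
time_s: 1.98
ee_pos: [557.2, 3.5, 299.9]
ee_rot: [-180.0, -0.0, 92.1]
force: [0.2, 0.6, 0.4]
gripper_width: 91.2
gripper_force: 0.0
```

```bash
python3 - <<'E'
from h import *
s=env.state(); print(s['time_s'],s['ee_pos'],s['ee_rot'],s['qpos'])
f=grab('wrist'); print(f['T_tool_cam'],f['fx'],f['cx'],f['cy'])
P=cloud(f); print(P[::60,::80,:].round())
save(f,'w1',scale=1.4); np.savez('/tmp/w1.npz',P=P,pix=f['pixels'])
E
```

```text
1.975 [557.21005829   3.54357318 299.91454403] [-1.79962809e+02 -4.70468996e-02  9.21176222e+01] [-8.45344243e-01  1.43739568e+01  8.29283202e+01  4.54260152e-02
  8.27372987e+01 -2.96873999e+00]
[[ 1.99556138e-04 -9.61549452e-01 -2.74631773e-01  7.79509643e+01]
 [ 9.99998857e-01  6.03392701e-04 -1.38598680e-03  4.89013356e-01]
 [ 1.49840565e-03 -2.74631183e-01  9.61548474e-01 -1.70620481e+02]
 [ 0.00000000e+00  0.00000000e+00  0.00000000e+00  1.00000000e+00]] 356.05649181123096 283.01749920670267 210.17773983430143
[[[ 216.  192.   -1.]
  [ 310.  196.   -1.]
  [ 405.  199.    1.]
  [ 499.  203.   -1.]
  [ 589.  194.   46.]
  [ 687.  210.   -2.]
  [ 781.  213.   -0.]]

 [[ 204.  126.   -0.]
  [ 303.  130.    1.]
  [ 415.  128.   44.]
  [ 499.  137.   -0.]
  [ 592.  134.   54.]
  [ 695.  144.   -1.]
  [ 769.  141.   47.]]

 [[ 193.   54.    2.]
  [ 294.   58.    1.]
  [ 397.   62.    1.]
  [ 500.   66.    4.]
  [ 596.   71.   55.]
  [ 704.   73.   -0.]
  [ 807.   77.   -0.]]

 [[ 177.  -25.   -0.]
  [ 286.  -20.    1.]
  [ 407.   -8.   44.]
  [ 500.  -12.    2.]
  [ 607.   -9.    1.]
  [ 714.   -5.   -1.]
  [ 821.   -0.    1.]]

 [[ 163. -111.    1.]
  [ 276. -106.    2.]
  [ 388. -103.    1.]
  [ 500.  -99.   -1.]
  [ 612.  -94.    1.]
  [ 725.  -90.   -1.]
  [ 838.  -86.   -1.]]

 [[ 495.   39.  402.]
  [ 509.   36.  396.]
  [ 527.   36.  394.]
  [ 546.   37.  394.]
  [ 565.   38.  394.]
  [ 585.   38.  393.]
  [ 605.   38.  393.]]

 [[ 492.   24.  402.]
  [ 508.   21.  398.]
  [ 511.  -12.  356.]
  [ 501. -297.    1.]
  [ 565.   28.  404.]
  [ 583.   29.  404.]
  [ 601.   29.  404.]]]
```

View pics/w1.png

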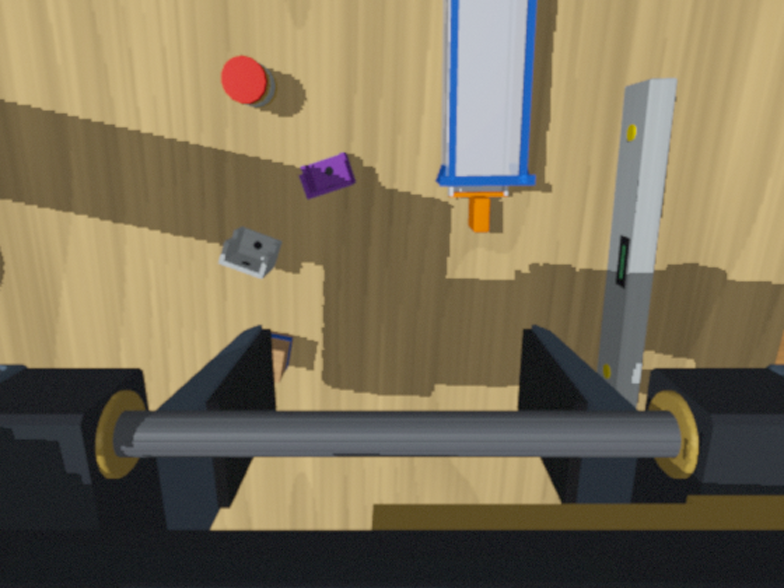

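The wrist view shows the tin at (245,80), the purple decoy at (328,175), the chrome bracket at (250,252), the orange fin at (480,212) and the mouth trim at (487,182). Next I'll fit them from the depth cloud.

```bash
cat >> h.py <<'E'
def parts(P,zlo,zhi,mask=None,minA=25):
    """clusters of cloud points in a z band: centre, minAreaRect size/angle (world xy), mean z"""
    m=(P[:,:,2]>zlo)&(P[:,:,2]<zhi)
    if mask is not None: m&=mask
    n,l,st,c=cv2.connectedComponentsWithStats(m.astype(np.uint8)); out=[]
    for i in range(1,n):
        if st[i,4]<minA: continue
        q=P[l==i]; (cx,cy),(w,h),a=cv2.minAreaRect(q[:,:2].astype(np.float32))
        if w>h: w,h,a=h,w,a+90      # a: direction of short side
        out.append((round(cx,1),round(cy,1),round(w,1),round(h,1),round((a+90)%180-90,1),round(float(np.median(q[:,2])),1),st[i,4]))
    return out
E
python3 - <<'E'
from h import *
d=np.load('/tmp/w1.npz');P=d['P'];pix=d['pix'].astype(int)
r,g,b=pix[...,0],pix[...,1],pix[...,2]
print('x y short long ang z n')
for p in parts(P,36,48): print(p)
o=(r>150)&(g>60)&(g<150)&(b<60)
print('orange',parts(P,30,42,o))
bl=(b>120)&(r<90)
print('blue',parts(P,50,64,bl))
# sleeve rails
q=P[bl&(P[...,2]>45)&(P[...,2]<65)]
for y in range(55,200,15):
    s=q[abs(q[:,1]-y)<4]; 
    if len(s): print(y,s[:,0].min().round(1),s[:,0].max().round(1),np.median(s[:,2]).round(1))
q=P[bl&(P[...,2]>56)&(P[...,0]>585)]; print('mouth ymin',np.percentile(q[:,1],[0,1,5]))
E
```

```text
x y short long ang z n
(591.8, 142.6, 0.4, 59.7, 2.9, 41.7, np.int32(58))
(430.9, 131.9, 34.9, 35.6, 89.8, 44.1, np.int32(909))
(769.4, 2.3, 24.5, 286.3, 3.1, 47.0, np.int32(3703))
(495.9, 56.9, 20.8, 39.9, -70.2, 43.7, np.int32(260))
(630.4, 31.3, 13.5, 29.1, 4.4, 37.6, np.int32(269))
(424.3, -14.1, 21.7, 40.2, 70.9, 43.7, np.int32(295))
(453.0, -112.8, 11.8, 33.9, 5.3, 44.0, np.int32(182))
orange [(629.3, 32.2, 13.2, 28.8, 4.3, 37.6, np.int32(295))]
blue [(625.5, 125.5, 76.6, 133.8, 2.3, 58.7, np.int32(1839))]
55 590.1 633.0 58.7
70 593.5 666.2 58.5
85 595.8 658.9 58.9
100 594.9 657.7 58.8
115 593.9 657.0 58.7
130 593.6 656.0 58.8
145 592.9 655.6 58.8
160 592.0 655.2 58.6
175 590.8 654.2 58.7
190 590.3 652.8 58.2
mouth ymin [57.5078053  58.33801569 59.79290719]
```

The sleeve mouth is at about (629,58) with its axis at 93°. The orange fin is at (630,31), 38 mm high, so the tray protrudes about 11 mm. I'll grip the fin next.

Request:
{"method": "send_rows", "body": {
  "motion": [
    [0.144, 0.048, -0.1, 0, 0, 0.017, 1],
    [0.144, 0.048, -0.2, 0, 0, 0.017, 1],
    [0.144, 0.048, -0.3, 0, 0, 0.017, 1],
    [0.144, 0.048, -0.4, 0, 0, 0.017, 1],
    [0.144, 0.048, -0.5, 0, 0, 0.017, 1],
    [0.144, 0.048, -0.56, 0, 0, 0.017, 1],
    [0.144, 0.048, -0.572, 0, 0, 0.017, 1],
    [0.144, 0.048, -0.572, 0, 0, 0.017, 1],
    [0.144, 0.048, -0.572, 0, 0, 0.017, -0.5],
    [0.144, 0.048, -0.572, 0, 0, 0.017, -1],
    [0.144, 0.048, -0.572, 0, 0, 0.017, -1],
    [0.144, 0.048, -0.572, 0, 0, 0.017, -1],
    [0.144, 0.048, -0.572, 0, 0, 0.017, -1],
    [0.144, 0.048, -0.572, 0, 0, 0.017, -1],
    [0.144, 0.048, -0.572, 0, 0, 0.017, -1]
  ],
  "squeeze": 25
}}

```text
time_s: 3.9
ee_pos: [630.0, 25.7, 13.9]
ee_rot: [-180.0, 0.0, 93.0]
force: [1.4, -0.0, -0.8]
gripper_width: 24.2
gripper_force: 0.0
```

Request:
{"method": "send_rows", "body": {
  "motion": [
    [0, 0, 0, 0, 0, 0, -1],
    [0, 0, 0, 0, 0, 0, -1],
    [0, 0, 0, 0, 0, 0, -1],
    [0.001, -0.02, 0, 0, 0, 0, -1],
    [0.003, -0.06, 0, 0, 0, 0, -1],
    [0.005, -0.1, 0, 0, 0, 0, -1],
    [0.007, -0.14, 0, 0, 0, 0, -1],
    [0.009, -0.18, 0, 0, 0, 0, -1],
    [0.012, -0.23, 0, 0, 0, 0, -1],
    [0.015, -0.28, 0, 0, 0, 0, -1],
    [0.017, -0.33, 0, 0, 0, 0, -1],
    [0.02, -0.38, 0, 0, 0, 0, -1],
    [0.022, -0.43, 0, 0, 0, 0, -1],
    [0.024, -0.46, 0, 0, 0, 0, -1],
    [0.025, -0.48, 0, 0, 0, 0, -1],
    [0.025, -0.48, 0, 0, 0, 0, -1],
    [0.025, -0.48, 0, 0, 0, 0, -1]
  ]
}}

```text
time_s: 6.02
ee_pos: [642.7, -214.4, 14.0]
ee_rot: [180.0, 0.1, 93.1]
force: [0.2, -1.1, -0.4]
gripper_width: 13.4
gripper_force: 25.0
```

```bash
python3 - <<'E'
from h import *
f=grab('wrist'); save(f,'w2'); 
f=grab('top'); save(f,'t2',(150,120,480,340),2.2); np.savez('/tmp/t2.npz',P=cloud(f),pix=f['pixels'])
E
```

```text
(no output)
```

View pics/t2.png

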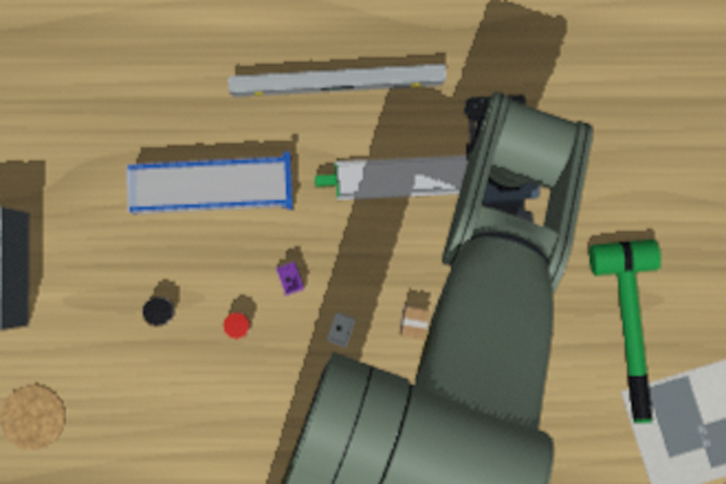

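The tray is fully out, with its green fin clear of the mouth. I'll regrasp it at the middle of the box.

Request:
{"method": "send_rows", "body": {
  "motion": [
    [0, 0, 0, 0, 0, 0, 1],
    [0, 0, 0, 0, 0, 0, 1],
    [0, 0, 0, 0, 0, 0, 1],
    [0, 0, 0.06, 0, 0, 0, 1],
    [0, 0, 0.12, 0, 0, 0, 1],
    [-0.006, 0.116, 0.12, 0, 0, 0, 1],
    [-0.012, 0.232, 0.12, 0, 0, 0, 1],
    [-0.012, 0.232, 0.12, 0, 0, 0, 1],
    [-0.012, 0.232, 0.05, 0, 0, 0, 1],
    [-0.012, 0.232, 0, 0, 0, 0, 1],
    [-0.012, 0.232, -0.019, 0, 0, 0, 1],
    [-0.012, 0.232, -0.019, 0, 0, 0, -1],
    [-0.012, 0.232, -0.019, 0, 0, 0, -1],
    [-0.012, 0.232, -0.019, 0, 0, 0, -1],
    [-0.012, 0.232, -0.019, 0, 0, 0, -1],
    [-0.012, 0.232, -0.019, 0, 0, 0, -1],
    [-0.012, 0.232, -0.019, 0, 0, 0, -1],
    [-0.012, 0.232, -0.019, 0, 0, 0, -1]
  ],
  "squeeze": 30
}}

```text
time_s: 8.38
ee_pos: [636.7, -98.3, 5.1]
ee_rot: [180.0, 0.0, 93.0]
force: [-1.4, -0.7, 5.2]
gripper_width: 51.8
gripper_force: 30.0
```

Request:
{"method": "send_rows", "body": {
  "motion": [
    [0, 0, 0.02, 0, 0, 0, -1],
    [-0.01, -0.05, 0.024, 0, 0, 0, -1],
    [-0.04, -0.1, 0.024, 0, 0, 0, -1],
    [-0.07, -0.15, 0.024, 0, 0, -0.1, -1],
    [-0.103, -0.204, 0.024, 0, 0, -0.22, -1],
    [-0.103, -0.204, 0.024, 0, 0, -0.36, -1],
    [-0.103, -0.204, 0.024, 0, 0, -0.5, -1],
    [-0.103, -0.204, 0.024, 0, 0, -0.64, -1],
    [-0.103, -0.204, 0.024, 0, 0, -0.78, -1],
    [-0.103, -0.204, 0.024, 0, 0, -0.9, -1],
    [-0.103, -0.204, 0.024, 0, 0, -0.9, -1]
  ]
}}

```text
time_s: 9.75
ee_pos: [584.6, -200.1, 16.0]
ee_rot: [-179.9, 0.0, 39.1]
force: [0.1, -0.2, -3.4]
gripper_width: 51.7
gripper_force: 30.0
```

Request:
{"method": "send_rows", "body": {
  "motion": [
    [0, 0, 0, 0, 0, -0.14, -1],
    [0, 0, 0, 0, 0, -0.28, -1],
    [0, 0, 0, 0, 0, -0.42, -1],
    [0, 0, 0, 0, 0, -0.56, -1],
    [0, 0, 0, 0, 0, -0.7, -1],
    [0, 0, 0, 0, 0, -0.85, -1],
    [0, 0, 0, 0, 0, -0.95, -1],
    [0, 0, 0, 0, 0, -0.95, -1],
    [0, 0, -0.012, 0, 0, -0.95, -1],
    [0, 0, -0.022, 0, 0, -0.95, -1],
    [0, 0, -0.022, 0, 0, -0.95, -1]
  ]
}}

```text
time_s: 11.12
ee_pos: [584.9, -200.1, 5.1]
ee_rot: [180.0, 0.0, -17.9]
force: [0.9, -0.2, -4.1]
gripper_width: 51.7
gripper_force: 30.0
```

Request:
{"method": "send_rows", "body": {
  "motion": [
    [0, 0, 0, 0, 0, 0, 1],
    [0, 0, 0, 0, 0, 0, 1],
    [0, 0, 0, 0, 0, 0, 1],
    [0, 0, 0.06, 0, 0, 0, 1],
    [0, 0, 0.08, 0, 0, 0.15, 1],
    [0, 0, 0.08, 0, 0, 0.32, 1],
    [0, 0, 0.08, 0, 0, 0.49, 1],
    [0, 0, 0.08, 0, 0, 0.66, 1],
    [0, 0, 0.08, 0, 0, 0.83, 1],
    [0, 0, 0.08, 0, 0, 1, 1]
  ]
}}

```text
time_s: 12.38
ee_pos: [585.1, -200.3, 45.7]
ee_rot: [180.0, -0.0, 42.4]
force: [0.0, -0.3, 0.5]
gripper_width: 91.1
gripper_force: 0.0
```

Request:
{"method": "send_rows", "body": {
  "motion": [
    [0, 0, 0, 0, 0, 0.17, 1],
    [0, 0, 0, 0, 0, 0.34, 1],
    [0, 0, 0, 0, 0, 0.51, 1],
    [0, 0, 0, 0, 0, 0.68, 1],
    [0, 0, 0, 0, 0, 0.85, 1],
    [0, 0, 0, 0, 0, 1, 1]
  ]
}}

```text
time_s: 13.12
ee_pos: [585.1, -200.3, 45.7]
ee_rot: [180.0, 0.0, 102.3]
force: [0.0, -1.0, 0.3]
gripper_width: 91.2
gripper_force: 0.0
```

Request:
{"method": "send_rows", "body": {
  "motion": [
    [0, 0, 0, 0, 0, 0.17, 1],
    [0, 0, 0, 0, 0, 0.34, 1],
    [0, 0, 0, 0, 0, 0.51, 1],
    [0, 0, 0, 0, 0, 0.68, 1],
    [0, 0, 0, 0, 0, 0.85, 1],
    [0, 0, 0, 0, 0, 1, 1],
    [0, 0, 0, 0, 0, 1, 1],
    [0, 0, -0.06, 0, 0, 1, 1],
    [0, 0, -0.081, 0, 0, 1, 1],
    [0, 0, -0.081, 0, 0, 1, -1],
    [0, 0, -0.081, 0, 0, 1, -1],
    [0, 0, -0.081, 0, 0, 1, -1],
    [0, 0, -0.081, 0, 0, 1, -1],
    [0, 0, -0.081, 0, 0, 1, -1],
    [0, 0, -0.081, 0, 0, 1, -1],
    [0, 0, -0.081, 0, 0, 1, -1]
  ]
}}

```text
time_s: 15.12
ee_pos: [585.3, -200.3, 5.5]
ee_rot: [180.0, 0.0, 162.0]
force: [-0.6, 0.2, 4.5]
gripper_width: 51.9
gripper_force: 30.0
```

Request:
{"method": "send_rows", "body": {
  "motion": [
    [0, 0, 0.022, 0, 0, 0, -1],
    [0, 0, 0.024, 0, 0, -0.12, -1],
    [0, 0, 0.024, 0, 0, -0.26, -1],
    [0, 0, 0.024, 0, 0, -0.4, -1],
    [0, 0, 0.024, 0, 0, -0.54, -1],
    [0, 0, 0.024, 0, 0, -0.68, -1],
    [0, 0, 0.024, 0, 0, -0.82, -1],
    [0, 0, 0.024, 0, 0, -0.96, -1],
    [0, 0, 0.024, 0, 0, -1, -1]
  ]
}}

```text
time_s: 16.25
ee_pos: [584.5, -200.1, 16.6]
ee_rot: [-179.9, -0.0, 101.9]
force: [-0.4, -0.1, -2.8]
gripper_width: 51.4
gripper_force: 30.0
```

Request:
{"method": "send_rows", "body": {
  "motion": [
    [0, 0, 0, 0, 0, -0.07, -1],
    [0.02, 0.04, 0, 0, 0, -0.15, -1],
    [0.06, 0.09, 0, 0, 0, -0.15, -1],
    [0.09, 0.15, 0, 0, 0, -0.15, -1],
    [0.104, 0.19, 0, 0, 0, -0.15, -1],
    [0.104, 0.206, 0, 0, 0, -0.15, -1],
    [0.104, 0.206, 0, 0, 0, -0.15, -1],
    [0.104, 0.206, -0.012, 0, 0, -0.15, -1],
    [0.104, 0.206, -0.024, 0, 0, -0.15, -1],
    [0.104, 0.206, -0.024, 0, 0, -0.15, 1],
    [0.104, 0.206, -0.024, 0, 0, -0.15, 1],
    [0.104, 0.206, -0.024, 0, 0, -0.15, 1],
    [0.104, 0.206, 0.08, 0, 0, -0.15, 1],
    [0.104, 0.206, 0.2, 0, 0, -0.15, 1],
    [0.104, 0.206, 0.3, 0, 0, -0.15, 1]
  ]
}}

```text
time_s: 18.12
ee_pos: [637.4, -97.3, 169.4]
ee_rot: [179.9, 0.0, 93.0]
force: [1.6, 0.1, -0.0]
gripper_width: 91.2
gripper_force: 0.0
```

Request:
{"method": "send_rows", "body": {
  "motion": [
    [-0.1, -0.03, 0.12, 0, 0, 0, 1],
    [-0.214, -0.066, 0.26, 0, 0, 0, 1],
    [-0.214, -0.066, 0.26, 0, 0, 0, 1],
    [-0.214, -0.066, 0.26, 0, 0, 0, 1],
    [-0.214, -0.066, 0.26, 0, 0, 0, 1]
  ]
}}

```text
time_s: 18.75
ee_pos: [530.0, -130.1, 296.2]
ee_rot: [-180.0, -0.0, 93.0]
force: [0.4, 0.1, -0.4]
gripper_width: 91.4
gripper_force: 0.0
```

```bash
python3 - <<'E'
from h import *
f=grab('wrist'); save(f,'w3',scale=1.4); P=cloud(f); np.savez('/tmp/w3.npz',P=P,pix=f['pixels'])
for p in parts(P[:300],31,48): print(p)
print('tray'); 
for p in parts(P[:300],9,20): print(p)
E
```

```text
(496.9, 49.1, 16.1, 42.5, -87.3, 43.2, np.int32(330))
(592.1, 59.5, 3.2, 7.9, 13.7, 38.3, np.int32(25))
(771.8, -39.8, 24.9, 228.3, 3.4, 46.6, np.int32(4309))
(662.5, 61.5, 3.6, 7.0, 58.8, 37.6, np.int32(36))
(631.0, 11.5, 14.2, 29.7, 3.5, 37.5, np.int32(395))
(424.1, -14.1, 20.8, 40.6, 71.4, 43.6, np.int32(362))
(435.3, -111.1, 32.4, 40.3, 80.2, 44.1, np.int32(1008))
(642.6, -207.0, 14.3, 29.5, 2.9, 37.7, np.int32(264))
tray
(761.4, -37.6, 3.2, 232.9, 3.2, 14.5, np.int32(921))
(660.8, 64.4, 3.6, 11.4, 36.1, 14.3, np.int32(42))
(499.3, 47.0, 1.0, 39.3, -70.8, 15.3, np.int32(87))
(636.9, -97.7, 52.7, 246.8, 2.9, 15.5, np.int32(1488))
(410.6, -3.5, 1.0, 22.9, -18.2, 14.8, np.int32(52))
(444.3, -16.9, 0.8, 26.4, -18.5, 14.1, np.int32(43))
(444.6, -102.6, 25.1, 51.0, 41.8, 15.7, np.int32(79))
```

View pics/w3.png

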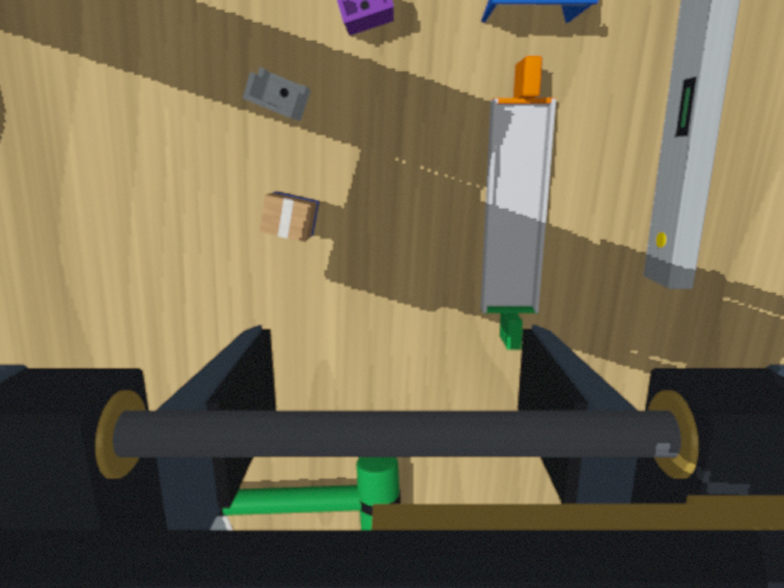

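The tray is turned, with the orange end towards the sleeve. Carton at (290,216), chrome bracket at (277,93), tray box from (525,100) to (510,310). I'll take the carton first.

Request:
{"method": "send_rows", "body": {
  "motion": [
    [-0.1, 0.02, -0.12, 0, 0, -0.15, 1],
    [-0.19, 0.038, -0.24, 0, 0, -0.213, 1],
    [-0.19, 0.038, -0.36, 0, 0, -0.213, 1],
    [-0.19, 0.038, -0.46, 0, 0, -0.213, 1],
    [-0.19, 0.038, -0.53, 0, 0, -0.213, 1],
    [-0.19, 0.038, -0.558, 0, 0, -0.213, 1],
    [-0.19, 0.038, -0.558, 0, 0, -0.213, -1],
    [-0.19, 0.038, -0.558, 0, 0, -0.213, -1],
    [-0.19, 0.038, -0.558, 0, 0, -0.213, -1],
    [-0.19, 0.038, -0.558, 0, 0, -0.213, -1],
    [-0.19, 0.038, -0.558, 0, 0, -0.213, -1],
    [-0.19, 0.038, -0.558, 0, 0, -0.213, -1],
    [-0.19, 0.038, -0.558, 0, 0, -0.213, -1]
  ],
  "squeeze": 20
}}

```text
time_s: 20.42
ee_pos: [435.1, -111.3, 18.3]
ee_rot: [180.0, 0.0, 80.2]
force: [-1.0, 0.1, 4.4]
gripper_width: 40.0
gripper_force: 20.0
```

Request:
{"method": "send_rows", "body": {
  "motion": [
    [0, 0, 0.03, 0, 0, 0, -1],
    [0.06, -0.015, 0.05, 0, 0, 0.05, -1],
    [0.14, -0.035, 0.056, 0, 0, 0.12, -1],
    [0.22, -0.055, 0.06, 0, 0, 0.213, -1],
    [0.3, -0.075, 0.06, 0, 0, 0.213, -1],
    [0.36, -0.095, 0.06, 0, 0, 0.213, -1],
    [0.41, -0.105, 0.06, 0, 0, 0.213, -1],
    [0.41, -0.105, 0.06, 0, 0, 0.213, -1],
    [0.41, -0.105, 0.06, 0, 0, 0.213, -1],
    [0.41, -0.105, 0.035, 0, 0, 0.213, -1],
    [0.41, -0.105, 0.015, 0, 0, 0.213, -1],
    [0.41, -0.105, 0.007, 0, 0, 0.213, -1],
    [0.41, -0.105, 0.007, 0, 0, 0.213, -1]
  ]
}}

```text
time_s: 22.05
ee_pos: [639.6, -163.7, 21.3]
ee_rot: [-180.0, -0.0, 93.0]
force: [-1.2, 0.6, 0.2]
gripper_width: 39.6
gripper_force: 20.0
```

Request:
{"method": "send_rows", "body": {
  "motion": [
    [0, 0, 0, 0, 0, 0, 1],
    [0, 0, 0, 0, 0, 0, 1],
    [0, 0, 0, 0, 0, 0, 1],
    [0, 0, 0, 0, 0, 0, 1],
    [0, 0, 0.1, 0, 0, 0, 1],
    [0, 0, 0.2, 0, 0, 0, 1],
    [-0.1, 0.05, 0.32, 0, 0, 0, 1],
    [-0.2, 0.1, 0.44, 0, 0, 0, 1],
    [-0.2, 0.1, 0.44, 0, 0, 0, 1],
    [-0.2, 0.1, 0.44, 0, 0, 0, 1]
  ]
}}

```text
time_s: 23.3
ee_pos: [540.1, -113.4, 244.7]
ee_rot: [179.7, 0.1, 93.1]
force: [0.3, -0.2, -0.7]
gripper_width: 91.5
gripper_force: 0.0
```

```bash
cat > look.py <<'E'
from h import *
import sys
f=grab('wrist'); save(f,sys.argv[1],scale=1.4); P=cloud(f)
print(f['state']['ee_pos'],f['state']['time_s'])
for p in parts(P[:300],31,51): print(p)
for p in parts(P[:300],9,20,minA=400): print('tray',p)
E
python3 look.py w4
```

```text
[ 540.09822856 -113.37983099  244.66511489] 23.3
(496.2, 55.6, 19.0, 39.9, -70.2, 43.4, np.int32(462))
(771.6, -38.6, 25.2, 231.1, 3.4, 47.1, np.int32(7136))
(593.4, 59.9, 4.0, 7.0, -14.4, 40.8, np.int32(37))
(662.6, 61.2, 3.1, 5.7, 58.9, 39.1, np.int32(45))
(631.1, 11.7, 14.7, 29.8, 3.7, 37.6, np.int32(494))
(424.2, -14.0, 21.0, 40.9, 71.4, 43.6, np.int32(504))
(639.9, -163.2, 32.9, 40.3, -86.8, 46.7, np.int32(1001))
(642.3, -206.7, 13.6, 29.3, 3.5, 37.6, np.int32(300))
tray (761.8, -36.0, 3.1, 236.3, 3.1, 14.4, np.int32(1249))
tray (637.1, -97.2, 52.9, 246.6, 3.0, 15.5, np.int32(1737))
```

Request:
{"method": "send_rows", "body": {
  "motion": [
    [-0.1, 0.09, -0.05, 0, 0, -0.15, 1],
    [-0.2, 0.17, -0.12, 0, 0, -0.3, 1],
    [-0.232, 0.2, -0.22, 0, 0, -0.36, 1],
    [-0.232, 0.2, -0.32, 0, 0, -0.36, 1],
    [-0.232, 0.2, -0.4, 0, 0, -0.36, 1],
    [-0.232, 0.2, -0.447, 0, 0, -0.36, 1],
    [-0.232, 0.2, -0.447, 0, 0, -0.36, 1],
    [-0.232, 0.2, -0.447, 0, 0, -0.36, -1],
    [-0.232, 0.2, -0.447, 0, 0, -0.36, -1],
    [-0.232, 0.2, -0.447, 0, 0, -0.36, -1],
    [-0.232, 0.2, -0.447, 0, 0, -0.36, -1],
    [-0.232, 0.2, -0.447, 0, 0, -0.36, -1],
    [-0.232, 0.2, -0.447, 0, 0, -0.36, -1],
    [-0.232, 0.2, -0.447, 0, 0, -0.36, -1]
  ]
}}

```text
time_s: 25.1
ee_pos: [424.1, -13.7, 18.2]
ee_rot: [180.0, -0.0, 71.4]
force: [-1.9, -0.7, 2.8]
gripper_width: 40.0
gripper_force: 20.0
```

Request:
{"method": "send_rows", "body": {
  "motion": [
    [0, 0, 0.03, 0, 0, 0, -1],
    [0.07, -0.03, 0.05, 0, 0, 0.1, -1],
    [0.14, -0.07, 0.056, 0, 0, 0.22, -1],
    [0.22, -0.11, 0.06, 0, 0, 0.36, -1],
    [0.3, -0.15, 0.06, 0, 0, 0.36, -1],
    [0.37, -0.19, 0.06, 0, 0, 0.36, -1],
    [0.429, -0.22, 0.06, 0, 0, 0.36, -1],
    [0.429, -0.227, 0.06, 0, 0, 0.36, -1],
    [0.429, -0.227, 0.06, 0, 0, 0.36, -1],
    [0.429, -0.227, 0.035, 0, 0, 0.36, -1],
    [0.429, -0.227, 0.015, 0, 0, 0.36, -1],
    [0.429, -0.227, 0.007, 0, 0, 0.36, -1],
    [0.429, -0.227, 0.007, 0, 0, 0.36, -1]
  ]
}}

```text
time_s: 26.72
ee_pos: [638.2, -127.0, 21.3]
ee_rot: [-180.0, -0.0, 93.0]
force: [-1.2, 0.4, -1.6]
gripper_width: 39.9
gripper_force: 20.0
```

Request:
{"method": "send_rows", "body": {
  "motion": [
    [0, 0, 0, 0, 0, 0, 1],
    [0, 0, 0, 0, 0, 0, 1],
    [0, 0, 0, 0, 0, 0, 1],
    [0, 0, 0, 0, 0, 0, 1],
    [0, 0, 0.1, 0, 0, 0, 1],
    [0, 0, 0.2, 0, 0, 0, 1],
    [-0.08, 0.1, 0.3, 0, 0, 0, 1],
    [-0.16, 0.2, 0.4, 0, 0, 0, 1],
    [-0.237, 0.3, 0.5, 0, 0, 0, 1],
    [-0.237, 0.414, 0.54, 0, 0, 0, 1],
    [-0.237, 0.414, 0.54, 0, 0, 0, 1],
    [-0.237, 0.414, 0.54, 0, 0, 0, 1],
    [-0.237, 0.414, 0.54, 0, 0, 0, 1]
  ]
}}

```text
time_s: 28.35
ee_pos: [519.8, 79.3, 290.9]
ee_rot: [-180.0, 0.0, 93.0]
force: [-0.3, -0.2, 0.4]
gripper_width: 91.0
gripper_force: 0.0
```

```bash
python3 look.py w5
```

```text
[519.83906098  79.27921955 290.91102733] 28.35
(449.3, 241.3, 40.1, 40.2, -47.5, 43.8, np.int32(1305))
(590.6, 164.7, 5.5, 214.9, 1.5, 41.2, np.int32(635))
(767.8, 38.8, 25.0, 213.4, 3.5, 47.1, np.int32(3418))
(400.9, 103.6, 34.0, 35.0, -87.3, 44.1, np.int32(779))
(496.0, 57.0, 21.3, 40.0, -70.4, 43.5, np.int32(304))
(630.9, 12.4, 14.2, 29.4, 2.5, 37.6, np.int32(273))
tray (757.8, 36.0, 2.6, 217.0, 3.3, 14.4, np.int32(686))
```

The tin has been knocked to (401,104) but still stands. I'll grasp it there.

Request:
{"method": "send_rows", "body": {
  "motion": [
    [-0.1, 0.02, -0.08, 0, 0, 0, 1],
    [-0.2, 0.04, -0.18, 0, 0, 0, 1],
    [-0.238, 0.048, -0.28, 0, 0, 0, 1],
    [-0.238, 0.048, -0.38, 0, 0, 0, 1],
    [-0.238, 0.048, -0.48, 0, 0, 0, 1],
    [-0.238, 0.048, -0.547, 0, 0, 0, 1],
    [-0.238, 0.048, -0.547, 0, 0, 0, 1],
    [-0.238, 0.048, -0.547, 0, 0, 0, -1],
    [-0.238, 0.048, -0.547, 0, 0, 0, -1],
    [-0.238, 0.048, -0.547, 0, 0, 0, -1],
    [-0.238, 0.048, -0.547, 0, 0, 0, -1],
    [-0.238, 0.048, -0.547, 0, 0, 0, -1],
    [-0.238, 0.048, -0.547, 0, 0, 0, -1],
    [-0.238, 0.048, -0.547, 0, 0, 0, -1]
  ]
}}

```text
time_s: 30.15
ee_pos: [400.9, 103.8, 18.1]
ee_rot: [-180.0, 0.0, 93.0]
force: [-0.5, -0.7, 2.3]
gripper_width: 35.8
gripper_force: 20.0
```

Request:
{"method": "send_rows", "body": {
  "motion": [
    [0, 0, 0.03, 0, 0, 0, -1],
    [0, -0.06, 0.05, 0, 0, 0, -1],
    [0, -0.14, 0.056, 0, 0, 0, -1],
    [0, -0.22, 0.06, 0, 0, 0, -1],
    [0, -0.3, 0.06, 0, 0, 0, -1],
    [0.06, -0.372, 0.06, 0, 0, 0, -1],
    [0.14, -0.372, 0.06, 0, 0, 0, -1],
    [0.22, -0.372, 0.06, 0, 0, 0, -1],
    [0.3, -0.372, 0.06, 0, 0, 0, -1],
    [0.38, -0.372, 0.06, 0, 0, 0, -1],
    [0.44, -0.372, 0.06, 0, 0, 0, -1],
    [0.471, -0.372, 0.06, 0, 0, 0, -1],
    [0.471, -0.372, 0.06, 0, 0, 0, -1],
    [0.471, -0.372, 0.06, 0, 0, 0, -1],
    [0.471, -0.372, 0.035, 0, 0, 0, -1],
    [0.471, -0.372, 0.015, 0, 0, 0, -1],
    [0.471, -0.372, 0.007, 0, 0, 0, -1],
    [0.471, -0.372, 0.007, 0, 0, 0, -1]
  ]
}}

```text
time_s: 32.4
ee_pos: [636.2, -82.2, 21.3]
ee_rot: [-180.0, -0.0, 93.0]
force: [-0.6, -0.4, -1.8]
gripper_width: 35.6
gripper_force: 20.0
```

Request:
{"method": "send_rows", "body": {
  "motion": [
    [0, 0, 0, 0, 0, 0, 1],
    [0, 0, 0, 0, 0, 0, 1],
    [0, 0, 0, 0, 0, 0, 1],
    [0, 0, 0, 0, 0, 0, 1],
    [0, 0, 0.1, 0, 0, 0, 1],
    [0, 0, 0.2, 0, 0, 0, 1],
    [-0.08, 0.1, 0.3, 0, 0, 0, 1],
    [-0.16, 0.2, 0.4, 0, 0, 0, 1],
    [-0.233, 0.3, 0.5, 0, 0, 0, 1],
    [-0.233, 0.424, 0.54, 0, 0, 0, 1],
    [-0.233, 0.424, 0.54, 0, 0, 0, 1],
    [-0.233, 0.424, 0.54, 0, 0, 0, 1],
    [-0.233, 0.424, 0.54, 0, 0, 0, 1]
  ]
}}

```text
time_s: 34.02
ee_pos: [519.8, 129.3, 291.0]
ee_rot: [-180.0, 0.0, 93.0]
force: [0.3, 0.8, 0.0]
gripper_width: 91.0
gripper_force: 0.0
```

```bash
python3 look.py w6
```

```text
[519.77427867 129.33370432 290.98813945] 34.025
(590.3, 168.5, 5.1, 222.6, 1.6, 41.2, np.int32(583))
(449.5, 241.5, 40.2, 40.4, 45.4, 43.9, np.int32(1154))
(766.1, 64.6, 24.5, 162.4, 3.4, 47.1, np.int32(2373))
(495.8, 56.9, 21.7, 40.3, -70.2, 43.3, np.int32(322))
(631.2, 12.4, 14.3, 30.1, 2.7, 37.5, np.int32(259))
tray (756.3, 62.6, 14.1, 166.3, -1.0, 14.7, np.int32(497))
```

Request:
{"method": "send_rows", "body": {
  "motion": [
    [-0.06, 0.1, -0.08, 0, 0, 0, 1],
    [-0.12, 0.18, -0.18, 0, 0, 0, 1],
    [-0.141, 0.223, -0.28, 0, 0, 0, 1],
    [-0.141, 0.223, -0.38, 0, 0, 0, 1],
    [-0.141, 0.223, -0.48, 0, 0, 0, 1],
    [-0.141, 0.223, -0.547, 0, 0, 0, 1],
    [-0.141, 0.223, -0.547, 0, 0, 0, 1],
    [-0.141, 0.223, -0.547, 0, 0, 0, -1],
    [-0.141, 0.223, -0.547, 0, 0, 0, -1],
    [-0.141, 0.223, -0.547, 0, 0, 0, -1],
    [-0.141, 0.223, -0.547, 0, 0, 0, -1],
    [-0.141, 0.223, -0.547, 0, 0, 0, -1],
    [-0.141, 0.223, -0.547, 0, 0, 0, -1],
    [-0.141, 0.223, -0.547, 0, 0, 0, -1]
  ]
}}

```text
time_s: 35.83
ee_pos: [449.4, 241.3, 18.1]
ee_rot: [-180.0, -0.0, 93.0]
force: [-1.2, 0.0, 2.8]
gripper_width: 39.5
gripper_force: 20.0
```

Request:
{"method": "send_rows", "body": {
  "motion": [
    [0, 0, 0.03, 0, 0, 0, -1],
    [-0.06, 0, 0.05, 0, 0, 0, -1],
    [-0.1, -0.06, 0.06, 0, 0, 0, -1],
    [-0.1, -0.15, 0.06, 0, 0, 0, -1],
    [-0.1, -0.24, 0.06, 0, 0, 0, -1],
    [-0.1, -0.33, 0.06, 0, 0, 0, -1],
    [-0.1, -0.42, 0.06, 0, 0, 0, -1],
    [-0.1, -0.5, 0.06, 0, 0, 0, -1],
    [-0.06, -0.554, 0.06, 0, 0, 0, -1],
    [0.02, -0.554, 0.06, 0, 0, 0, -1],
    [0.1, -0.554, 0.06, 0, 0, 0, -1],
    [0.18, -0.554, 0.06, 0, 0, 0, -1],
    [0.26, -0.554, 0.06, 0, 0, 0, -1],
    [0.33, -0.554, 0.06, 0, 0, 0, -1],
    [0.369, -0.554, 0.06, 0, 0, 0, -1],
    [0.369, -0.554, 0.06, 0, 0, 0, -1],
    [0.369, -0.554, 0.06, 0, 0, 0, -1]
  ]
}}

```text
time_s: 37.95
ee_pos: [632.8, -35.7, 48.0]
ee_rot: [-179.9, -0.0, 93.0]
force: [0.2, 0.8, -0.8]
gripper_width: 39.1
gripper_force: 20.0
```

Request:
{"method": "send_rows", "body": {
  "motion": [
    [0, 0, -0.025, 0, 0, 0, -1],
    [0, 0, -0.045, 0, 0, 0, -1],
    [0, 0, -0.053, 0, 0, 0, -1],
    [0, 0, -0.053, 0, 0, 0, -1]
  ]
}}

```text
time_s: 38.45
ee_pos: [633.7, -35.8, 21.3]
ee_rot: [-180.0, -0.0, 93.0]
force: [0.3, -0.3, -0.8]
gripper_width: 40.0
gripper_force: 20.0
```

Request:
{"method": "send_rows", "body": {
  "motion": [
    [0, 0, 0, 0, 0, 0, 1],
    [0, 0, 0, 0, 0, 0, 1],
    [0, 0, 0, 0, 0, 0, 1],
    [0, 0, 0, 0, 0, 0, 1],
    [0, 0, 0.1, 0, 0, 0, 1],
    [0, 0, 0.2, 0, 0, 0, 1],
    [-0.04, -0.06, 0.3, 0, 0, 0, 1],
    [-0.08, -0.16, 0.4, 0, 0, 0, 1],
    [-0.1, -0.23, 0.5, 0, 0, 0, 1],
    [-0.1, -0.23, 0.5, 0, 0, 0, 1],
    [-0.1, -0.23, 0.5, 0, 0, 0, 1]
  ]
}}

```text
time_s: 39.83
ee_pos: [583.9, -150.8, 271.4]
ee_rot: [180.0, -0.0, 93.0]
force: [-0.9, -0.6, -1.0]
gripper_width: 91.0
gripper_force: 0.0
```

```bash
python3 look.py w7
```

```text
[ 583.90488864 -150.79514639  271.42811888] 39.825
(772.6, -54.7, 24.4, 197.1, 3.2, 47.3, np.int32(5227))
(631.1, 11.7, 14.1, 30.4, 2.6, 37.6, np.int32(455))
(634.1, -35.7, 40.1, 40.3, 13.9, 46.7, np.int32(1275))
(636.6, -82.6, 34.6, 34.8, -87.3, 46.9, np.int32(891))
(638.7, -127.0, 20.6, 40.3, -87.0, 46.4, np.int32(366))
(640.0, -163.2, 32.2, 40.2, -87.1, 46.9, np.int32(1080))
(642.6, -207.3, 14.1, 29.4, 3.9, 37.7, np.int32(295))
tray (762.2, -52.6, 3.0, 202.7, 3.1, 14.4, np.int32(744))
tray (637.4, -106.5, 52.3, 225.3, 3.0, 15.8, np.int32(972))
```

View pics/w7.png

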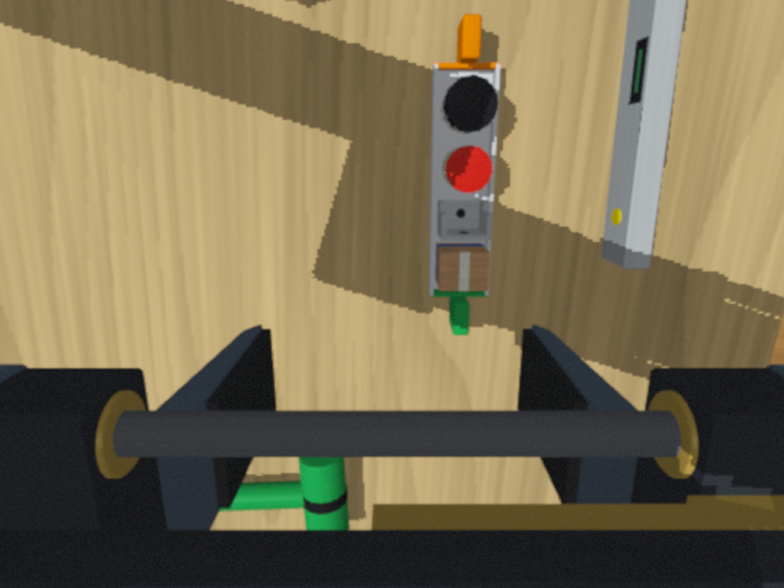

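All four fittings stand in the tray: jar (470,104), tin (468,168), bracket (462,217), carton (463,268). The green fin is at (460,312), so I'll grip it and push the tray in.

Request:
{"method": "send_rows", "body": {
  "motion": [
    [0.06, -0.06, -0.08, 0, 0, 0, 1],
    [0.117, -0.122, -0.18, 0, 0, 0, 1],
    [0.117, -0.122, -0.28, 0, 0, 0, 1],
    [0.117, -0.122, -0.38, 0, 0, 0, 1],
    [0.117, -0.122, -0.46, 0, 0, 0, 1],
    [0.117, -0.122, -0.515, 0, 0, 0, 1],
    [0.117, -0.122, -0.515, 0, 0, 0, 1],
    [0.117, -0.122, -0.515, 0, 0, 0, -1],
    [0.117, -0.122, -0.515, 0, 0, 0, -1],
    [0.117, -0.122, -0.515, 0, 0, 0, -1],
    [0.117, -0.122, -0.515, 0, 0, 0, -1],
    [0.117, -0.122, -0.515, 0, 0, 0, -1],
    [0.117, -0.122, -0.515, 0, 0, 0, -1],
    [0.117, -0.122, -0.515, 0, 0, 0, -1],
    [0.117, -0.122, -0.515, 0, 0, 0, -1],
    [0.117, -0.122, -0.515, 0, 0, 0, -1],
    [0.117, -0.122, -0.515, 0, 0, 0, -1]
  ],
  "squeeze": 25
}}

```text
time_s: 42.0
ee_pos: [642.5, -211.7, 13.9]
ee_rot: [180.0, -0.0, 93.0]
force: [0.2, 0.6, -0.3]
gripper_width: 13.9
gripper_force: 25.0
```

Request:
{"method": "send_rows", "body": {
  "motion": [
    [-0.001, 0.01, 0, 0, 0, 0, -1],
    [-0.002, 0.03, 0, 0, 0, 0, -1],
    [-0.003, 0.05, 0, 0, 0, 0, -1],
    [-0.004, 0.075, 0, 0, 0, 0, -1],
    [-0.005, 0.1, 0, 0, 0, 0, -1],
    [-0.0065, 0.125, 0, 0, 0, 0, -1],
    [-0.008, 0.15, 0, 0, 0, 0, -1],
    [-0.009, 0.175, 0, 0, 0, 0, -1],
    [-0.0105, 0.2, 0, 0, 0, 0, -1],
    [-0.0105, 0.2, 0, 0, 0, 0, -1]
  ]
}}

```text
time_s: 43.25
ee_pos: [637.0, -109.1, 13.9]
ee_rot: [-180.0, -0.2, 93.0]
force: [-0.7, 5.1, -1.5]
gripper_width: 13.6
gripper_force: 25.0
```

Request:
{"method": "send_rows", "body": {
  "motion": [
    [-0.001, 0.02, 0, 0, 0, 0, -1],
    [-0.002, 0.045, 0, 0, 0, 0, -1],
    [-0.0035, 0.07, 0, 0, 0, 0, -1],
    [-0.005, 0.1, 0, 0, 0, 0, -1],
    [-0.0065, 0.13, 0, 0, 0, 0, -1],
    [-0.008, 0.16, 0, 0, 0, 0, -1],
    [-0.01, 0.19, 0, 0, 0, 0, -1],
    [-0.0115, 0.22, 0, 0, 0, 0, -1],
    [-0.013, 0.25, 0, 0, 0, 0, -1],
    [-0.014, 0.27, 0, 0, 0, 0, -1],
    [-0.014, 0.27, 0, 0, 0, 0, -1],
    [-0.014, 0.27, 0, 0, 0, 0, -1]
  ]
}}

```text
time_s: 44.75
ee_pos: [630.1, 24.4, 13.9]
ee_rot: [-180.0, -0.1, 93.0]
force: [0.2, 2.7, -1.8]
gripper_width: 13.8
gripper_force: 25.0
```

```bash
python3 look.py w8 | head -9; python3 -c "
from h import *
f=grab('wrist')
save(f,'w9',(150,0,480,240),2.2)"
```

```text
[630.0798443   24.39308276  13.91137714] 44.75
(510.0, 62.2, 13.0, 21.0, 20.4, 38.9, np.int32(1376))
(629.9, 32.1, 24.4, 36.6, -88.3, 38.0, np.int32(2598))
tray (756.0, 67.9, 3.1, 111.9, 3.5, 14.0, np.int32(2919))
tray (513.5, 67.2, 2.7, 28.0, 20.1, 14.7, np.int32(910))
```

View pics/w9.png

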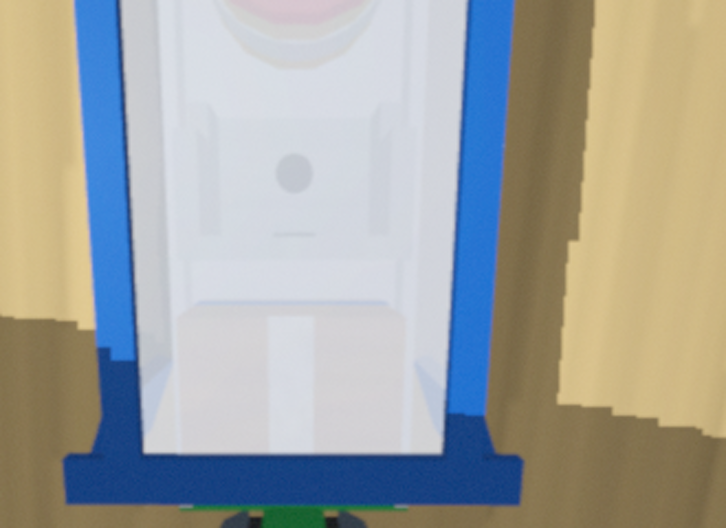

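The tray is running in centred. Now slowly to the stop.

Request:
{"method": "send_rows", "body": {
  "motion": [
    [0, 0.004, 0, 0, 0, 0, -1],
    [0, 0.008, 0, 0, 0, 0, -1],
    [-0.001, 0.012, 0, 0, 0, 0, -1],
    [-0.001, 0.016, 0, 0, 0, 0, -1],
    [-0.001, 0.02, 0, 0, 0, 0, -1],
    [-0.001, 0.024, 0, 0, 0, 0, -1],
    [-0.001, 0.024, 0, 0, 0, 0, -1],
    [-0.001, 0.024, 0, 0, 0, 0, -1]
  ]
}}

```text
time_s: 45.85
ee_pos: [629.7, 35.7, 13.9]
ee_rot: [180.0, -0.0, 93.0]
force: [0.4, 0.1, -2.6]
gripper_width: 13.8
gripper_force: 25.0
```

Request:
{"method": "send_rows", "body": {
  "motion": [
    [0, 0.002, 0, 0, 0, 0, -1],
    [0, 0.004, 0, 0, 0, 0, -1],
    [0, 0.006, 0, 0, 0, 0, -1],
    [0, 0.006, 0, 0, 0, 0, -1]
  ]
}}

```text
time_s: 46.35
ee_pos: [629.7, 38.3, 13.9]
ee_rot: [-180.0, -0.0, 93.0]
force: [-0.6, -3.6, -2.8]
gripper_width: 13.8
gripper_force: 25.0
```

Request:
{"method": "send_rows", "body": {
  "motion": [
    [0, 0.002, 0, 0, 0, 0, -1],
    [0, 0.004, 0, 0, 0, 0, -1],
    [0, 0.004, 0, 0, 0, 0, -1]
  ]
}}

```text
time_s: 46.72
ee_pos: [629.8, 39.3, 14.0]
ee_rot: [180.0, 0.1, 93.1]
force: [0.3, -6.8, -3.6]
gripper_width: 14.0
gripper_force: 25.0
```

Request:
{"method": "send_rows", "body": {
  "motion": [
    [0, 0.002, 0, 0, 0, 0, -1],
    [0, 0.004, 0, 0, 0, 0, -1],
    [0, 0.006, 0, 0, 0, 0, -1],
    [0, 0.006, 0, 0, 0, 0, -1]
  ]
}}

```text
time_s: 47.22
ee_pos: [630.1, 39.4, 14.2]
ee_rot: [180.0, 0.3, 93.1]
force: [0.2, -15.9, -2.1]
gripper_width: 14.3
gripper_force: 25.0
```

The tray is against the stop: force is building with no travel. I'll ease off, release and retreat.

Request:
{"method": "send_rows", "body": {
  "motion": [
    [0, -0.006, 0, 0, 0, 0, -1],
    [0, -0.007, 0, 0, 0, 0, -1],
    [0, -0.007, 0, 0, 0, 0, 1],
    [0, -0.007, 0, 0, 0, 0, 1],
    [0, -0.007, 0, 0, 0, 0, 1],
    [0, -0.007, 0, 0, 0, 0, 1],
    [0, -0.007, 0.06, 0, 0, 0, 1],
    [0, -0.007, 0.15, 0, 0, 0, 1],
    [-0.04, -0.06, 0.25, 0, 0, 0, 1],
    [-0.08, -0.1, 0.4, 0, 0, 0, 1],
    [-0.1, -0.1, 0.5, 0, 0, 0, 1],
    [-0.1, -0.1, 0.55, 0, 0, 0, 1],
    [-0.1, -0.1, 0.55, 0, 0, 0, 1]
  ]
}}

```text
time_s: 48.85
ee_pos: [580.8, -6.8, 292.0]
ee_rot: [179.6, 0.0, 93.0]
force: [0.2, 0.2, -0.6]
gripper_width: 91.1
gripper_force: 0.0
```

```bash
python3 look.py w10; python3 -c "
from h import *
f=grab('side'); save(f,'s10',(210,150,370,290),4.2)"
```

```text
[580.77993376  -6.75452515 292.04281548] 48.85
(591.7, 143.8, 0.2, 63.5, 3.0, 41.5, np.int32(62))
(769.1, 9.8, 24.5, 271.3, 3.1, 47.3, np.int32(5338))
(594.7, 84.6, 0.2, 26.4, 2.5, 34.4, np.int32(25))
(495.8, 56.8, 21.0, 40.3, -70.3, 43.8, np.int32(310))
(629.7, 42.6, 13.9, 27.8, 3.9, 37.7, np.int32(300))
tray (758.5, 17.1, 2.9, 254.4, 3.4, 14.5, np.int32(697))
```

View pics/w10.png

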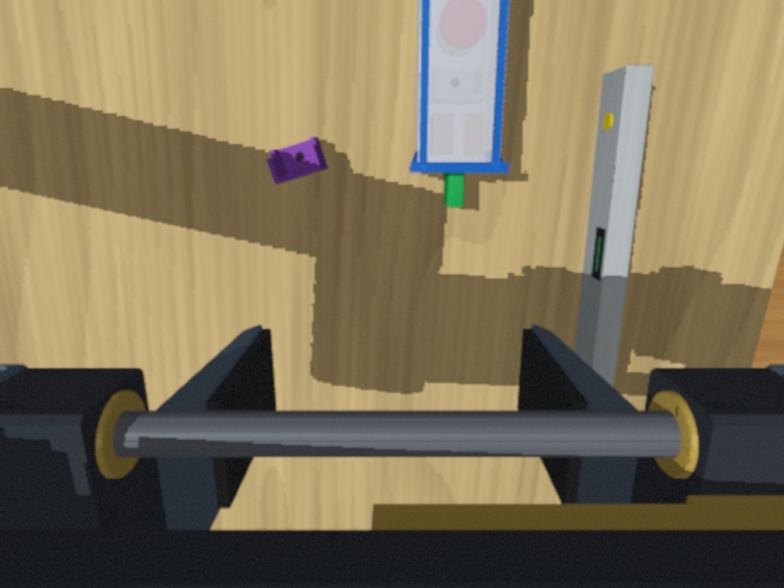

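View pics/s10.png

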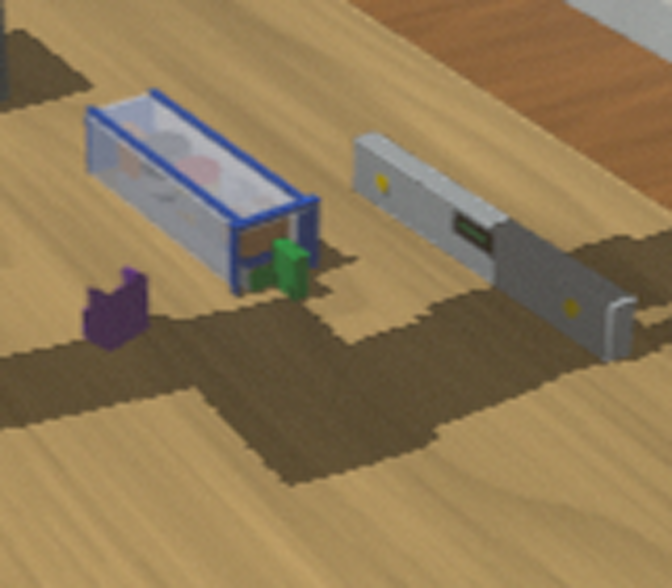

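The tray is home. The green fin sticks out about 30 mm at the mouth (455,190), and the carton, bracket and tin show upright through the clear top. Handing in.

```bash
python3 -c "
from workcell import env
print(env.job_done())"
```

```text
the job is handed in; nothing more can be done
None
```

The job is handed in, though it returned no verdict: the tray is turned end for end and fully home against the back stop, green end at the mouth, with the jar, tin, one chrome bracket and carton (all that were there) upright in it, and the hammer and level untouched.

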